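Seat a handheld's metal frame in the repair jig and snap the toggle clamp shut

ROBOT

A 6-joint arm with a two-finger parallel gripper is mounted at the origin on the work surface. World frame = base frame: x ahead of the robot, y to its left, z up, the work surface at z = 0. Lengths are in m, angles in rad, forces in N, time in s.
With the tool pointing down it reaches from about 0.35 to 0.775 m from the base axis. Payload 7.3 kg.
Tool frame: the origin (TCP) lies on the front face of the gripper's body, between the roots of the fingers; the fingertips stand 66 mm ahead of it and the grasp point (between the pads) lies 47 mm ahead of it; z points along the fingers, y is the line along which they close (so a half turn about z gives the same grasp; the last joint's range is limited). The gripper opens to 92 mm and grips with 3 to 60 N. Pads are 19 mm wide; open, the fingers measure 130 mm over their backs; the gripper's body (75 mm by 190 mm) begins 47 mm behind the grasp point.
Start: joints at [-1.365, 0.342, 1.524, -0, 1.275, -0.146], TCP at [0.181, -0.493, 0.292] pointing down, gripper open.
Joint ranges: [-2.53, 2.53], [-0.77, 2.02], [0.04, 2.7], [-1, 4.14], [0.28, 2.66], [-3.11, 3.11]. Speed limits (rad/s): [2.57, 2.57, 3.14, 3.14, 3.14, 3.14].

INTERFACE

Orientations are given as a unit quaternion [w, x, y, z].
In Python, from workcell import monitor, read_camera, calibration, r, find_in gives the robot as it stands.
- The arm moves only by the shell command python3 -m creep 'ROWS' [FORCE]. ROWS is JSON, a list of rows, each an object with "linear": the shift along the tool's x, y, z in units of 0.025 m (1.0 is 0.025 m), a list of three; "angular": the turn, a rotation vector about the tool's x, y, z in units of 4 degrees (1.0 is 4 degrees), a list of three; "grip": the opening, from 0 (shut) to 1 (fully open). In form: [{"linear": [x, y, z], "angular": [wx, wy, wz], "grip": grip}, ...]. A call has 1 to 8 rows; each row shifts and turns the commanded pose from where the row before left it, along the tool's axes as they then stand; what a row does not reach is not made up. A row lasts 1/12 s, in which the tool goes at most 41.7 mm and 7.16 degrees, less where a joint would pass 70% of its speed; a pose out of reach is approached as far as the arm can. A call with a number of a shift or a turn outside -1 to 1 is refused whole. A call with a gripper value outside its range is refused whole. The fingers move at their own pace and stop on an object; FORCE is the grip in N (left out, the last holds). Time passes only in rows, so rows that do not move let the fingers close. It gives the time, the measured TCP pose, the force, the opening and the grip force at its end, in the units of the state.
- monitor.get_obs(): the state, without advancing time (a new reading comes with each control period).
- read_camera(name): name is "scene" or "top" or "wrist"; returns the picture (420x560x3 uint8, red, green, blue); there is no depth.
- calibration(name): a dict with "fx", "fy", "cx", "cy" (pixels), "D" ([k1, k2, p1, p2, k3] as OpenCV has them; the pictures are not rectified), "origin" and "attitude" of the camera in the world. Camera axes: x right, y up, looking along -z (the intrinsics and any distortion apply to the point x, -y, -z); pixel columns grow to the right and rows downward; lengths in m; the calibration is good to about 2 mm. A picture is of the moment at which its call begins: read the wrist's pose just before it. calibration takes no time and is no camera call; for the wrist camera it gives the pose at the moment of the call.
- r.hand_in(): hands the job in; it is judged then, once.
Trained networks look in the newest picture that a camera, given by its name, has taken for a name from the list of things; names that differ only in an ending like _2 or _b are one class to them, and where a whole thing is asked for, a point or a joint stands for the part that bears it (a point fixed in the world has none). Each returns a list of dicts, best first, with "p" (0 to 1); they miss things now and then, are a little off and sometimes report something else, mostly with a low value. They report only what shows in the picture. A call takes as long as a camera call.
- find_in(target, camera): "box" ([left, top, width, height] in pixels, round what is visible of it).
The state is a dict: "t": time; "joint_positions": joint angles; "dq": joint speeds; "tau": joint torques, N m; "tool_pos": TCP position; "ee_rot": TCP orientation; "contact_force": force on the tool from outside, world axes, zero at the start; "ft_torque": the same for the moment, N m; "grip_width": finger opening in m; "grip_force": force on a finger pad.
Only numpy, scipy, OpenCV 4.12 (cv2) and the standard library are available. Lean on these libraries where they do the work, as an engineer would, in place of code of your own. Each camera call takes 0.05 s, during which the arm holds its last target. There are 200 camera calls.

TASK

On the repair jig, push the loose metal frame along between its two rails until it sits fully home against the end stop. Then push the handle of the toggle clamp over past its middle so that it snaps shut and its rubber foot presses on the frame. Only push with the fingers: do not lift the frame, and leave the bottle, the screwdriver and the dish where they are.

Things in the scene. Friction and masses are not known exactly. Their poses are not given: they have to be found in the camera images.
- jig: Fixed grey plastic jig on the bench. Base plate 12 mm thick, spanning x -90..90, y -145..105 mm in its frame; origin on the bench surface, z up. Two dark steel rails along jig y (8 mm wide, 6 mm high, y -100..85 mm; inner faces at jig x -12 and +72 mm) form a channel 84 mm wide, open at its -y end, with the stop at its +y end. The clamp's stand is on the plate, on the channel's -x side.
- stop_face (a point): Fixed to the jig: middle of the end stop's face towards the frame, at jig (+30, +85) mm, 19 mm above the bench; axes as the jig's. The stop is a dark steel bar across the channel, 100 mm long in jig x, 12 mm thick, its top 26 mm above the bench.
- frame: Loose metal frame with a dark round fan opening: flat solid tray 80 mm (jig x) by 130 mm (jig y), 12 mm thick, about 160 g, lying on the jig plate (12 mm above the bench) with 2 mm play to each rail. Origin: centre of its underside; axes parallel to the jig's. Starts 15 to 50 mm short of the stop; home, its origin is at jig y = +20 mm. Push its -y end, 65 mm from the origin, towards jig +y.
- clamp (a joint): Clamp lever angle (rad) about an axis along jig y through clamp_pivot. 0: open (start), handle leaning 0.6 rad to jig -x, arm raised. Grows as the handle goes to jig +x; 0.6: handle upright, dead centre; 1.2: shut, handle leaning 0.6 rad to jig +x, arm level (rests at about 1.19 on the frame). A spring snaps it from 0.6 to the nearer end (0.27 N m at the ends); some 3 N at the handle moves it.
- clamp_pivot (a point): Middle of the clamp's pivot axis, fixed to the jig at jig (-50, +45) mm, 42 mm above the bench; axes as the jig's. The stand is two steel cheeks 34 mm long in jig x and 32 mm wide overall in jig y, reaching 54 mm above the bench.
- handle_tip (a point): Free end of the clamp's straight round handle, on its axis, 110 mm from the pivot. The handle has a black rubber grip, 16 mm thick, over its last 63 mm and is a 10 mm steel rod below that. Open, the tip is 62 mm to the jig -x side of the pivot and 133 mm above the bench.
- foot_face (a point): Middle of the pressing face of the black rubber foot, 16 mm across, under the end of the clamp's arm. The foot sits 70 mm along the arm from the pivot, its face 19 mm below the arm's centre line. Raised when open; shut, it presses on the frame's top at jig (+20, +45) mm, 24 mm above the bench.
- bottle: Bystander: upright white plastic bottle with black cap, 44 mm diameter, 110 mm tall, beyond the jig's +x side. Origin: centre of its underside.
- screwdriver: Bystander: screwdriver 160 mm long lying beyond the jig's +y end. Origin at its underside, about mid-length.
- dish: Bystander: round steel parts dish, 68 mm across and 25 mm tall, off the jig's -x side near its -y end. Origin: centre of its underside.

How it is judged:
By the outcome, as a careful person would: the job done as asked, in the order asked, and still so for the second after the job is handed in, with the robot touching nothing.
It also fails if it takes over 50 s, if anything falls off the work surface, if the arm or the gripper's body presses on something with over 40 N, if the wrist force passes 120 N, or if a joint passes its speed limit or range.

## Working session

There is one attempt and no reset: what is moved stays moved. The work goes in short steps, Python scripts to look and compute and a shell command to move; the robot and the scene stay as the last step left them, time stands still between calls to the robot, and variables do not carry over. Pictures are saved under pics/ and viewed, at most 10 in all, crops included, and the job is handed in when it is done.

```bash
mkdir -p pics; python3 - <<'E'
from workcell import monitor, read_camera, calibration, find_in
import cv2, numpy as np
o=monitor.get_obs(); print({k:np.round(v,3).tolist() for k,v in o.items()})
for c in ("scene","top"):
    im=read_camera(c); cv2.imwrite(f"pics/{c}0.png",im[:,:,::-1])
    k=calibration(c); print(c,{a:np.round(b,4).tolist() for a,b in k.items()})
    for n in ("jig","frame","clamp","handle_tip","foot_face","bottle","screwdriver","dish"):
        print(n,[(np.round(d["box"]).tolist(),round(d["p"],2)) for d in find_in(n,c)[:2]])
E
```

```text
{'t': 0.0, 'joint_positions': [-1.365, 0.343, 1.525, 0.0, 1.275, -0.146], 'dq': [-0.001, 0.0, 0.0, 0.0, 0.001, 0.001], 'tau': [0.0, -43.125, -24.422, 0.072, 0.056, -0.0], 'tool_pos': [0.181, -0.493, 0.292], 'ee_rot': [-0.001, 0.985, 0.175, -0.0], 'contact_force': [0.332, -0.252, 0.601], 'ft_torque': [-0.07, 0.023, 0.001], 'grip_force': 0.0, 'grip_width': 0.092}
scene {'fx': 456.7622, 'fy': 456.7622, 'cx': 279.9642, 'cy': 206.3835, 'D': [0.0402, 0.0, 0.0, 0.0, 0.0], 'origin': [1.0209, -0.0724, 0.7624], 'attitude': [0.7435, 0.2443, 0.1912, 0.5925]}
jig [([224.0, 156.0, 158.0, 158.0], 0.83)]
frame []
clamp [([308.0, 153.0, 30.0, 58.0], 0.62)]
handle_tip [([309.0, 154.0, 27.0, 54.0], 0.59)]
foot_face [([268.0, 229.0, 77.0, 62.0], 0.7), ([223.0, 150.0, 158.0, 162.0], 0.66)]
bottle [([365.0, 268.0, 30.0, 48.0], 0.65)]
screwdriver [([370.0, 188.0, 39.0, 62.0], 0.77)]
dish [([196.0, 195.0, 33.0, 30.0], 0.57)]
top {'fx': 393.931, 'fy': 393.931, 'cx': 281.2384, 'cy': 216.787, 'D': [-0.1086, 0.0, 0.0, 0.0, 0.0], 'origin': [0.4492, 0.0551, 0.8362], 'attitude': [0.7122, 0.067, -0.0686, -0.6954]}
jig [([211.0, 180.0, 128.0, 105.0], 0.9)]
frame [([241.0, 192.0, 69.0, 45.0], 0.7)]
clamp [([241.0, 227.0, 13.0, 58.0], 0.88)]
handle_tip [([240.0, 229.0, 13.0, 56.0], 0.8)]
foot_face [([236.0, 228.0, 15.0, 58.0], 0.64), ([211.0, 177.0, 125.0, 109.0], 0.16)]
bottle [([215.0, 147.0, 25.0, 28.0], 0.89)]
screwdriver [([177.0, 196.0, 15.0, 80.0], 0.79)]
dish [([333.0, 271.0, 32.0, 31.0], 0.64)]
```

View pics/top0.png

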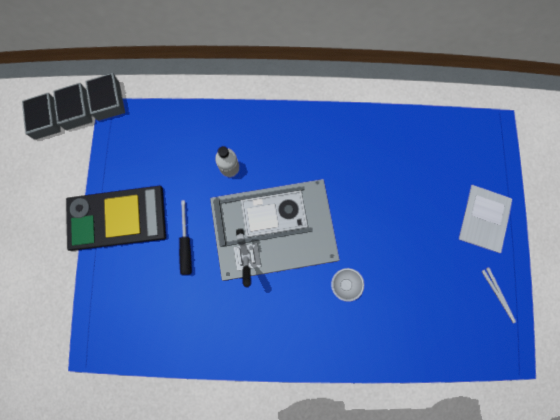

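View pics/scene0.png

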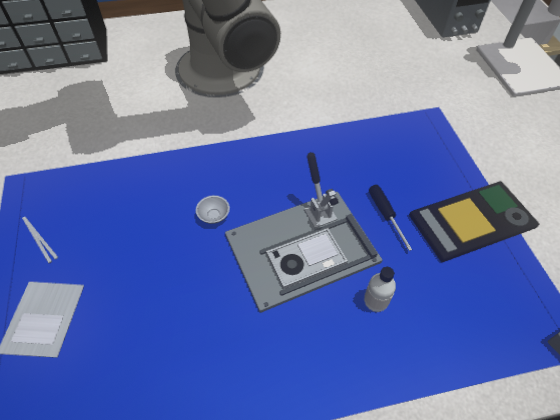

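Top view (image up ≈ world +x, left ≈ world +y): the jig plate has corners near (211,197), (325,180), (339,262) and (221,280). The stop is at the left, the frame spans about (243..307, 190..237), and the handle leans down to (247,285). Next I'll view a magnified crop to refine this.

```bash
cat > h.py <<'E'
import numpy as np, cv2
from workcell import monitor, read_camera, calibration, find_in
from scipy.spatial.transform import Rotation as R
def cam(c):
    k=calibration(c); q=np.array(k["attitude"]); 
    Rw=R.from_quat(q[[1,2,3,0]]).as_matrix()@np.diag([1,-1,-1.])
    return np.array([[k["fx"],0,k["cx"]],[0,k["fy"],k["cy"]],[0,0,1]]),np.array(k["D"]),Rw,np.array(k["origin"])
def proj(P,c):
    K,D,Rw,o=cam(c); P=np.atleast_2d(P).astype(float)
    return cv2.projectPoints(P,cv2.Rodrigues(Rw.T)[0],-Rw.T@o,K,D)[0][:,0]
def unproj(uv,z,c):
    K,D,Rw,o=cam(c); n=cv2.undistortPoints(np.atleast_2d(uv).astype(float)[:,None],K,D)[:,0]
    d=np.c_[n,np.ones(len(n))]@Rw.T; z=np.broadcast_to(z,len(n)); return o+d*((z-o[2])/d[:,2])[:,None]
def jw(p,J): # jig point(s) -> world; J=[x,y,yaw]
    p=np.atleast_2d(p).astype(float); c,s=np.cos(J[2]),np.sin(J[2])
    return np.c_[J[0]+c*p[:,0]-s*p[:,1],J[1]+s*p[:,0]+c*p[:,1],p[:,2]]
E
python3 - <<'E'
from h import *
from scipy.optimize import least_squares
im=cv2.imread("pics/top0.png").astype(int)
m=((im[:,:,0]-im[:,:,2])<60).astype(np.uint8)
m[:, :205]=0;m[:,345:]=0;m[:178]=0;m[290:]=0
# plate fit: outline against blue mat, robust to the handle
n,l,s,_=cv2.connectedComponentsWithStats(m,connectivity=4); b=(l==1+np.argmax(s[1:,4])).astype(np.uint8)
b=cv2.morphologyEx(b,cv2.MORPH_OPEN,np.ones((15,15)))
ct=max(cv2.findContours(b,0,1)[0],key=cv2.contourArea)[:,0]
W=unproj(ct,0.012,"top")[:,:2]
def res(J):
    c,s=np.cos(J[2]),np.sin(J[2]); d=W-J[:2]; x=d@[c,s]; y=d@[-s,c]+.02
    q=np.c_[abs(x)-.09,abs(y)-.125]; return np.where(q.max(1)>0,np.hypot(*np.maximum(q,0).T),q.max(1))
r0=cv2.minAreaRect((W*1000).astype(np.float32)); print(r0)
f=least_squares(res,[r0[0][0]/1000,r0[0][1]/1000+.02,0.15],loss="soft_l1",f_scale=.001)
J=f.x; print("J",J,np.sqrt(np.mean(f.fun**2)))
np.save("J.npy",J)
P=[[-.09,-.145,.012],[.09,-.145,.012],[.09,.105,.012],[-.09,.105,.012],[-.05,.045,.042],[-.112,.045,.133],[.03,.085,.019],[-.012,-.1,.018],[.072,-.1,.018]]
for c in ("top","scene"):
    g=cv2.imread(f"pics/{c}0.png"); x0,y0=(205,140) if c=="top" else (215,145)
    S=5 if c=="top" else 4
    u=proj(jw(P,J),c); g=cv2.resize(g[y0:y0+150 if c=="top" else 345-15,x0:x0+160 if c=="top" else x0+200],None,fx=S,fy=S,interpolation=cv2.INTER_CUBIC)[:600]
    for p in u: cv2.circle(g,tuple(int(v) for v in ((p-[x0,y0])*S+S/2)),3,(0,0,255),1)
    if c=="top": g=g[110:110+600] 
    cv2.imwrite(f"pics/{c}1.png",g); print(g.shape,u.round(1).tolist())
E
```

```text
((582.6889038085938, 70.82048034667969), (181.8946990966797, 248.5592498779297), 11.077000617980957)
J [0.57983236 0.09075369 0.19258262] 0.0021649166299617492
(490, 800, 3) [[339.4, 260.5], [323.3, 178.8], [209.5, 197.5], [221.2, 280.7], [245.5, 255.6], [246.6, 285.3], [222.0, 222.4], [311.8, 227.4], [304.6, 189.3]]
(600, 800, 3) [[222.1, 230.3], [257.1, 309.5], [380.5, 258.8], [335.1, 189.8], [319.2, 204.7], [307.8, 151.4], [355.7, 235.6], [258.5, 252.3], [276.5, 289.7]]
```

View pics/top1.png

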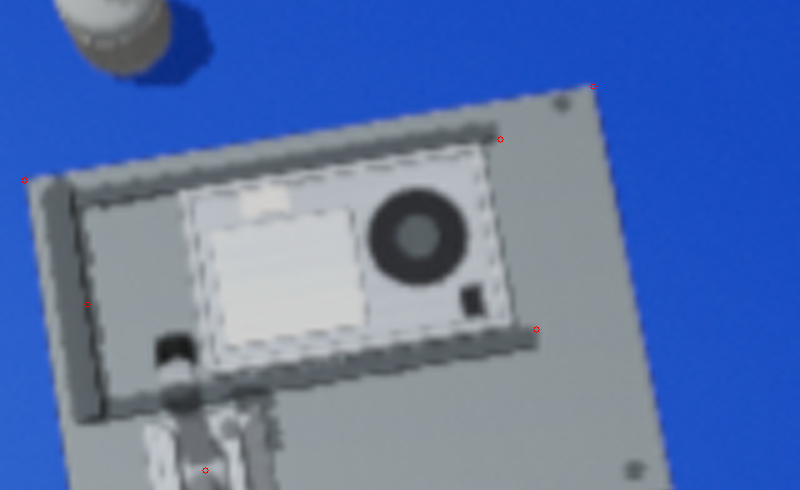

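View pics/scene1.png

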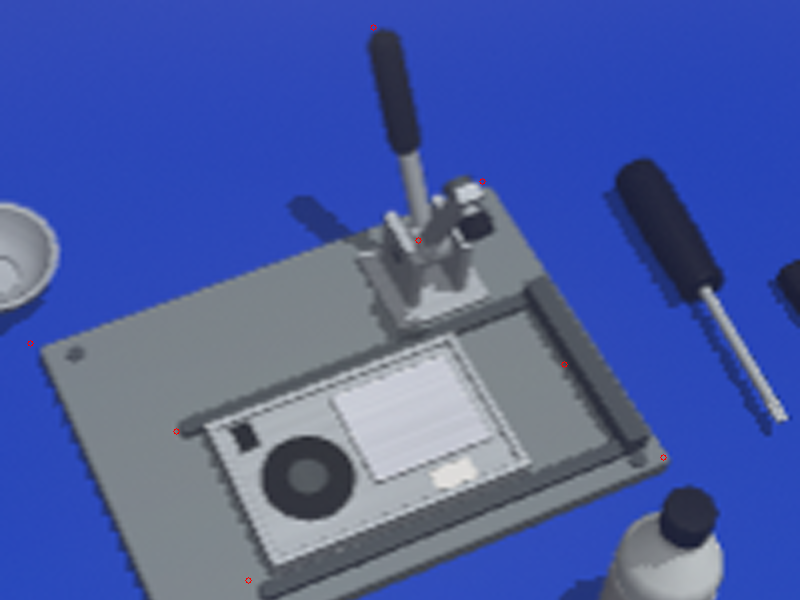

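The crops show the fitted jig within a few pixels, the frame about 25 mm short of the stop, and the handle tip at crop (384,32). I'll refine with points read from both crops.

```bash
python3 - <<'E'
from h import *
from scipy.optimize import least_squares
T=lambda p:[205+(p[0]-2)/5,140+(p[1]+110-2)/5]; S=lambda p:[215+(p[0]-1.5)/4,145+(p[1]-1.5)/4]
t=[((594,86),(90,-145,12)),((28,178),(90,105,12)),((498,141),(72,-100,18)),((535,332),(-12,-100,18)),((72,183),(80,85,26)),((103,418),(-20,85,26))]
s=[((42,348),(-90,-145,12)),((668,462),(90,105,12)),((492,187),(-90,105,12)),((385,33),(-112,45,133)),((262,588),(72,-100,18))]
A=[("top",T(p),np.array(w)/1e3) for p,w in t]+[("scene",S(p),np.array(w)/1e3) for p,w in s]
C={c:cam(c) for c in("top","scene")}
import h; h.cam=lambda c:C[c]
def res(J): return np.concatenate([proj(jw(w,J),c)[0]-p for c,p,w in A])
for sub in ("top","scene",None):
    B=A if sub is None else [a for a in A if a[0]==sub]
    f=least_squares(lambda J:np.concatenate([proj(jw(w,J),c)[0]-p for c,p,w in B]),np.load("J.npy"),loss="soft_l1")
    print(sub,f.x.round(4),f.fun.round(1).tolist())
J=f.x; np.save("J.npy",J)
def wj(P): d=P[:,:2]-J[:2];c,s=np.cos(J[2]),np.sin(J[2]);return np.c_[d@[c,s],d@[-s,c]]
print("frame top", (wj(unproj([T(p) for p in((485,143),(512,322),(183,192),(213,368))],.024,"top"))*1e3).round(1).tolist())
print("frame scene",(wj(unproj([S(p) for p in((278,565),(207,428),(528,463),(455,337))],.024,"scene"))*1e3).round(1).tolist())
for n,p in dict(pre=(30,-150,0),home=(30,-45,0),tip=(-112,45,133),tipshut=(12,45,133),piv=(-50,45,42)).items(): print(n,jw(np.array(p)/1e3,J)[0].round(3))
E
```

```text
top [0.5798 0.0906 0.1866] [0.3, 0.4, -0.4, -0.0, 0.8, -0.3, 0.3, -0.4, -0.5, 0.4, -0.3, -0.2]
scene [0.5843 0.0953 0.1934] [-0.4, 0.2, 2.0, 0.2, 0.1, -0.4, -0.2, -0.1, -0.5, -0.1]
None [0.5817 0.0925 0.1816] [-0.3, -0.2, -1.0, -1.1, 0.1, -0.9, -0.6, -1.0, -1.1, -0.7, -1.2, -1.3, -1.8, -1.5, -0.1, 0.0, -0.8, -0.8, -1.2, -0.9, -3.1, -1.5]
frame top [[68.5, -93.1], [-9.5, -91.4], [67.4, 36.9], [-9.2, 35.0]]
frame scene [[72.0, -86.4], [-5.2, -88.6], [70.2, 40.2], [-4.9, 40.8]]
pre [ 0.638 -0.05   0.   ]
home [0.619 0.054 0.   ]
tip [0.463 0.116 0.133]
tipshut [0.585 0.139 0.133]
piv [0.524 0.128 0.042]
```

Jig ≈ (0.582, 0.093), yaw ≈ 0.187 rad, with the two cameras agreeing to about 4 mm. The frame's -y end is at jig y ≈ -91, so it needs about 46 mm of push. First I'll turn the tool so tool x = jig +y, tool y = jig +x and z is down.

```bash
python3 -m creep '[{"linear":[0,0,0],"angular":[0,0,-1],"grip":0},{"linear":[0,0,0],"angular":[0,0,-1],"grip":0},{"linear":[0,0,0],"angular":[0,0,-1],"grip":0},{"linear":[0,0,0],"angular":[0,0,-1],"grip":0},{"linear":[0,0,0],"angular":[0,0,-1],"grip":0},{"linear":[0,0,0],"angular":[0,0,-1],"grip":0},{"linear":[0,0,0],"angular":[0,0,-1],"grip":0},{"linear":[0,0,0],"angular":[0,0,-1],"grip":0}]' 20
python3 -m creep '[{"linear":[0,0,0],"angular":[0,0,-1],"grip":0},{"linear":[0,0,0],"angular":[0,0,-1],"grip":0},{"linear":[0,0,0],"angular":[0,0,-1],"grip":0},{"linear":[0,0,0],"angular":[0,0,-1],"grip":0},{"linear":[0,0,0],"angular":[0,0,-1],"grip":0},{"linear":[0,0,0],"angular":[0,0,-1],"grip":0},{"linear":[0,0,0],"angular":[0,0,-1],"grip":0},{"linear":[0,0,0],"angular":[0,0,-1],"grip":0}]'
python3 -m creep '[{"linear":[0,0,0],"angular":[0,0,-1],"grip":0},{"linear":[0,0,0],"angular":[0,0,-1],"grip":0},{"linear":[0,0,0],"angular":[0,0,-1],"grip":0},{"linear":[0,0,0],"angular":[0,0,-1],"grip":0},{"linear":[0,0,0],"angular":[0,0,-0.1],"grip":0},{"linear":[0,0,0],"angular":[0,0,0],"grip":0}]'
cat >> h.py <<'E'
J0=np.array([.582,.093,.188])
def st(): # TCP in jig frame (mm), yaw of tool x minus jig y (deg), tilt
    o=monitor.get_obs(); d=np.array(o["tool_pos"][:2])-J0[:2]; c,s=np.cos(J0[2]),np.sin(J0[2])
    q=np.array(o["ee_rot"]); M=R.from_quat(q[[1,2,3,0]]).as_matrix(); f=np.array(o["contact_force"])
    print("t %.2f jig xy"%o["t"],np.round([1e3*d@[c,s],1e3*d@[-s,c],1e3*o["tool_pos"][2]],1),"yaw err",np.degrees(np.arctan2(M[1,0],M[0,0])-J0[2]).round(2)-90,"Tz",M[:,2].round(3),"F jig",np.round([f[:2]@[c,s],f[:2]@[-s,c],f[2]],1),"grip",round(o["grip_width"],3))
E
python3 -c "from h import *;st()"
```

```text
t: 1.57
tool_pos: [0.1809, -0.4929, 0.2922]
ee_rot: [0.0, 0.897, 0.441, -0.0]
contact_force: [-0.6, -0.5, -0.0]
grip_width: 0.0428
grip_force: 0.0
t: 2.23
tool_pos: [0.1809, -0.4929, 0.2922]
ee_rot: [0.0, 0.741, 0.671, -0.0]
contact_force: [-0.1, -0.0, 0.2]
grip_width: 0.0005
grip_force: 0.0
t: 2.73
tool_pos: [0.1809, -0.4929, 0.2923]
ee_rot: [0.0, 0.64, 0.769, -0.0]
contact_force: [-0.7, -0.3, -1.3]
grip_width: 0.0001
grip_force: 0.0
t 2.73 jig xy [-503.5 -500.6  292.3] yaw err -0.29999999999999716 Tz [ 0. -0. -1.] F jig [-0.8 -0.1 -1.3] grip 0.0
```

```bash
python3 -m creep '[{"linear":[0.62,0.89,0],"angular":[0,0,0],"grip":0},{"linear":[0.62,0.89,0],"angular":[0,0,0],"grip":0},{"linear":[0.62,0.89,0],"angular":[0,0,0],"grip":0},{"linear":[0.62,0.89,0],"angular":[0,0,0],"grip":0},{"linear":[0.62,0.89,0],"angular":[0,0,0],"grip":0},{"linear":[0.62,0.89,0],"angular":[0,0,0],"grip":0},{"linear":[0.62,0.89,0],"angular":[0,0,0],"grip":0},{"linear":[0.62,0.89,0],"angular":[0,0,0],"grip":0}]' >/dev/null
python3 -m creep '[{"linear":[0.62,0.89,0],"angular":[0,0,0],"grip":0},{"linear":[0.62,0.89,0],"angular":[0,0,0],"grip":0},{"linear":[0.62,0.89,0],"angular":[0,0,0],"grip":0},{"linear":[0.62,0.89,0],"angular":[0,0,0],"grip":0},{"linear":[0.62,0.89,0],"angular":[0,0,0],"grip":0},{"linear":[0.62,0.89,0],"angular":[0,0,0],"grip":0},{"linear":[0.62,0.89,0],"angular":[0,0,0],"grip":0},{"linear":[0.62,0.89,0],"angular":[0,0,0],"grip":0}]' >/dev/null
python3 -m creep '[{"linear":[0.62,0.89,0],"angular":[0,0,0],"grip":0},{"linear":[0.62,0.89,0],"angular":[0,0,0],"grip":0},{"linear":[0.62,0.89,0],"angular":[0,0,0],"grip":0},{"linear":[0.62,0.89,0],"angular":[0,0,0],"grip":0},{"linear":[0.62,0.89,0],"angular":[0,0,0],"grip":0},{"linear":[0.62,0.89,0],"angular":[0,0,0],"grip":0},{"linear":[0.62,0.89,0],"angular":[0,0,0],"grip":0},{"linear":[0.62,0.89,0],"angular":[0,0,0],"grip":0}]'
python3 -m creep '[{"linear":[0,0,0],"angular":[0,0,0],"grip":0}]' >/dev/null
python3 - <<'E'
from h import *
st(); im=read_camera("wrist")
cv2.imwrite("pics/wrist1.png",im[:,:,::-1])
P=np.array([[-12,-100,18],[72,-100,18],[-12,85,18],[72,85,18],[90,-145,12],[-90,-145,12],[-112,45,133],[30,-91,24]])/1e3
print(proj(jw(P,J0),"wrist").round().tolist())
for n in ("frame","jig","clamp"): print(n,[(np.round(d["box"]).tolist(),round(d["p"],2)) for d in find_in(n,"wrist")[:2]])
E
```

```text
t: 4.73
tool_pos: [0.6385, -0.0282, 0.2921]
ee_rot: [0.0, 0.64, 0.768, -0.0]
contact_force: [0.2, -0.9, 0.4]
grip_width: 0.0006
grip_force: 0.0
t 4.82 jig xy [  34.7 -127.5  291.5] yaw err -0.14000000000000057 Tz [ 0.001  0.001 -1.   ] F jig [-0.9  0.5 -0.2] grip 0.0
[[249.0, 160.0], [320.0, 159.0], [244.0, -17.0], [324.0, -18.0], [333.0, 195.0], [189.0, 195.0], [88.0, -16.0], [284.0, 152.0]]
frame [([242.0, 32.0, 77.0, 121.0], 0.86)]
jig [([88.0, 0.0, 250.0, 198.0], 0.56)]
clamp [([86.0, 0.0, 149.0, 28.0], 0.89)]
```

View pics/wrist1.png

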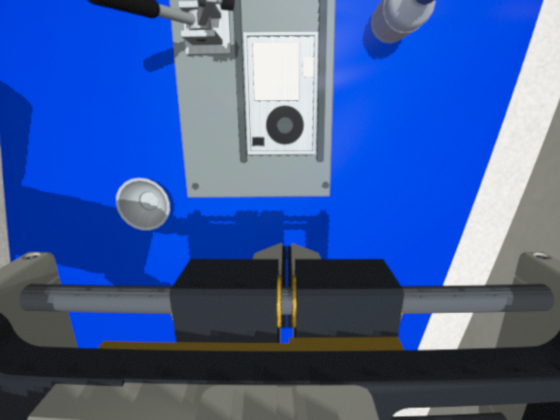

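Wrist view: rails end at (247,160) and (317,160), about 2-3 px left of prediction, so the jig is about 3 mm further to -x. The frame's -y end is at v ≈ 154, and nothing is below the fingers. I'll shift tool y by -8 mm and go down.

```bash
python3 -m creep '[{"linear":[0,-0.3,1],"angular":[0,0,0],"grip":0},{"linear":[0,0,1],"angular":[0,0,0],"grip":0},{"linear":[0,0,1],"angular":[0,0,0],"grip":0},{"linear":[0,0,1],"angular":[0,0,0],"grip":0},{"linear":[0,0,1],"angular":[0,0,0],"grip":0},{"linear":[0,0,1],"angular":[0,0,0],"grip":0},{"linear":[0,0,1],"angular":[0,0,0],"grip":0},{"linear":[0,0,0.8],"angular":[0,0,0],"grip":0}]' 
python3 -m creep '[{"linear":[0,0,0.3],"angular":[0,0,0],"grip":0},{"linear":[0,0,0.25],"angular":[0,0,0],"grip":0},{"linear":[0,0,0],"angular":[0,0,0],"grip":0},{"linear":[0,0,0],"angular":[0,0,0],"grip":0}]'
python3 -c "from h import *;st()"
```

```text
t: 5.68
tool_pos: [0.6292, -0.032, 0.0958]
ee_rot: [-0.0, 0.64, 0.768, -0.0]
contact_force: [0.3, 0.7, -0.6]
grip_width: 0.0002
grip_force: 0.0
t: 6.02
tool_pos: [0.6308, -0.0312, 0.0846]
ee_rot: [0.001, 0.639, 0.769, 0.0]
contact_force: [0.2, -0.2, 0.2]
grip_width: 0.0005
grip_force: 0.0
t 6.02 jig xy [  24.8 -131.1   84.6] yaw err -0.2600000000000051 Tz [ 0.002 -0.    -1.   ] F jig [ 0.1 -0.2  0.2] grip 0.001
```

```bash
python3 -m creep '[{"linear":[0.3,0.1,0.06],"angular":[0,0,0],"grip":0},{"linear":[0.3,0,0],"angular":[0,0,0],"grip":0},{"linear":[0.2,0,0],"angular":[0,0,0],"grip":0},{"linear":[0.2,0,0],"angular":[0,0,0],"grip":0},{"linear":[0.2,0,0],"angular":[0,0,0],"grip":0},{"linear":[0.2,0,0],"angular":[0,0,0],"grip":0},{"linear":[0.2,0,0],"angular":[0,0,0],"grip":0},{"linear":[0.2,0,0],"angular":[0,0,0],"grip":0}]' >/dev/null
python3 -c "from h import *;st()"
python3 -m creep '[{"linear":[0.2,0,0],"angular":[0,0,0],"grip":0},{"linear":[0.2,0,0],"angular":[0,0,0],"grip":0},{"linear":[0.2,0,0],"angular":[0,0,0],"grip":0},{"linear":[0.1,0,0],"angular":[0,0,0],"grip":0}]' >/dev/null
python3 -c "from h import *;st()"
```

```text
t 6.68 jig xy [ 27.2 -85.2  82.1] yaw err -0.20999999999999375 Tz [ 0. -0. -1.] F jig [ 0.3 -2.1  0.8] grip 0.001
t 7.02 jig xy [ 27.1 -67.3  81.9] yaw err -0.18999999999999773 Tz [-0.  0. -1.] F jig [ 1.  -0.8 -0.1] grip 0.001
```

Pushing goes smoothly. Now the last stretch, in small steps while watching the force.

```bash
python3 -m creep '[{"linear":[0.1,0,0],"angular":[0,0,0],"grip":0},{"linear":[0.1,0,0],"angular":[0,0,0],"grip":0},{"linear":[0.08,0,0],"angular":[0,0,0],"grip":0}]' >/dev/null
python3 -c "from h import *;st()"
python3 -m creep '[{"linear":[0.08,0,0],"angular":[0,0,0],"grip":0},{"linear":[0.08,0,0],"angular":[0,0,0],"grip":0}]' >/dev/null
python3 -c "from h import *;st()"
```

```text
t 7.27 jig xy [ 27.1 -60.9  81.9] yaw err -0.21999999999999886 Tz [-0. -0. -1.] F jig [ 0.6 -1.9  0.6] grip 0.001
t 7.43 jig xy [ 27.2 -57.   81.9] yaw err -0.21999999999999886 Tz [-0. -0. -1.] F jig [-0.  -1.4  0.6] grip 0.001
```

```bash
for i in 1 2 3; do :; done; python3 -m creep '[{"linear":[0.06,0,0],"angular":[0,0,0],"grip":0},{"linear":[0.06,0,0],"angular":[0,0,0],"grip":0}]' >/dev/null
python3 -c "from h import *;st()"
python3 -m creep '[{"linear":[0.06,0,0],"angular":[0,0,0],"grip":0},{"linear":[0.04,0,0],"angular":[0,0,0],"grip":0}]' >/dev/null
python3 -c "from h import *;st()"
```

```text
t 7.60 jig xy [ 28.2 -55.9  82.3] yaw err -0.18999999999999773 Tz [ 0.003 -0.003 -1.   ] F jig [  3.1 -14.1  -1.3] grip 0.0
t 7.77 jig xy [ 28.3 -55.6  82.5] yaw err -0.18999999999999773 Tz [ 0.004 -0.006 -1.   ] F jig [  0.6 -20.5  -1.2] grip 0.0
```

The frame meets the stop (reaction 20 N at the expected y). Now back off, lift, and move to the handle's -x side.

```bash
python3 -m creep '[{"linear":[-0.3,0,0],"angular":[0,0,0],"grip":0},{"linear":[-0.3,0,0],"angular":[0,0,0],"grip":0},{"linear":[0,0,-1],"angular":[0,0,0],"grip":0},{"linear":[0,0,-1],"angular":[0,0,0],"grip":0},{"linear":[0,0,-1],"angular":[0,0,0],"grip":0},{"linear":[0,0,-1],"angular":[0,0,0],"grip":0},{"linear":[0,0,-1],"angular":[0,0,0],"grip":0},{"linear":[0,0,-1],"angular":[0,0,0],"grip":0}]' >/dev/null
python3 -m creep '[{"linear":[0,-0.9,-0.4],"angular":[0,0,0],"grip":0},{"linear":[0,-0.9,0],"angular":[0,0,0],"grip":0},{"linear":[0,-0.9,0],"angular":[0,0,0],"grip":0},{"linear":[0,-0.9,0],"angular":[0,0,0],"grip":0},{"linear":[0,-0.9,0],"angular":[0,0,0],"grip":0},{"linear":[0,-0.9,0],"angular":[0,0,0],"grip":0},{"linear":[0,-0.9,0],"angular":[0,0,0],"grip":0},{"linear":[0,-0.9,0],"angular":[0,0,0],"grip":0}]' >/dev/null
python3 -m creep '[{"linear":[0,-0.9,0],"angular":[0,0,0],"grip":0},{"linear":[0,0,0],"angular":[0,0,0],"grip":0},{"linear":[0,0,0],"angular":[0,0,0],"grip":0}]' >/dev/null
python3 - <<'E'
from h import *
st()
for c in("top","wrist"):
    im=read_camera(c); cv2.imwrite(f"pics/{c}2.png",im[:,:,::-1])
g=cv2.imread("pics/top2.png")[170:290,200:350]; cv2.imwrite("pics/top2c.png",cv2.resize(g,None,fx=5,fy=5,interpolation=2))
P=np.array([[-12,-100,18],[72,-100,18],[-12,85,18],[72,85,18],[90,-145,12],[-112,45,133]])/1e3
print(proj(jw(P,J0),"wrist").round().tolist())
E
```

```text
t 9.35 jig xy [-175.9  -65.6  242.2] yaw err -0.25 Tz [ 0.  0. -1.] F jig [-0.4 -0.7  0.1] grip 0.0
[[434.0, 223.0], [507.0, 222.0], [458.0, 38.0], [541.0, 42.0], [510.0, 256.0], [390.0, 62.0]]
```

View pics/top2c.png

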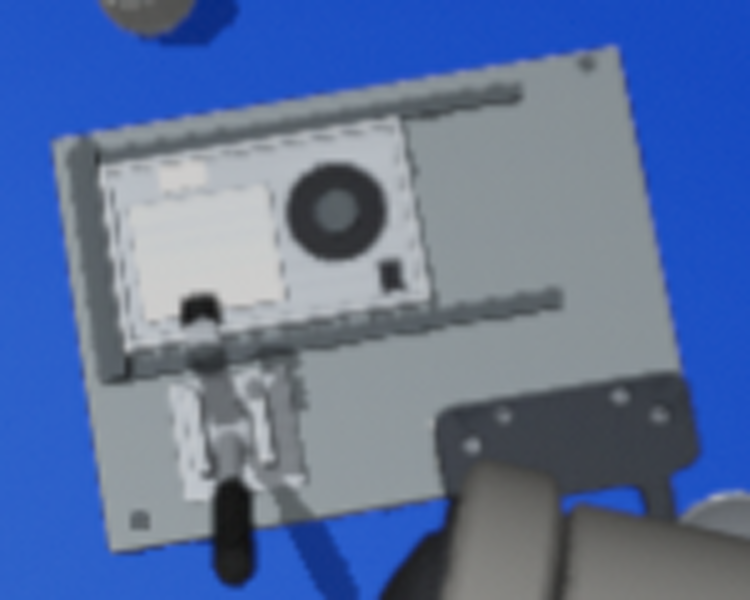

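View pics/wrist2.png

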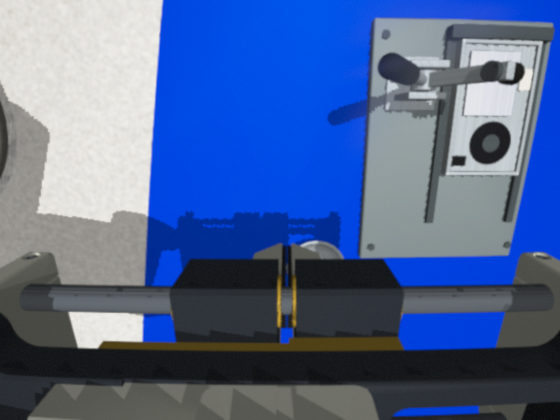

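The top crop shows the frame home, flush against the stop. The wrist picture shows the handle tip at (392,66) against a predicted (390,62), so within 3 mm. I'll move beside the handle and down to TCP z ≈ 171.

```bash
python3 -m creep '[{"linear":[0.9,0,0],"angular":[0,0,0],"grip":0},{"linear":[0.9,0,0],"angular":[0,0,0],"grip":0},{"linear":[0.9,0,0],"angular":[0,0,0],"grip":0},{"linear":[0.9,0,0],"angular":[0,0,0],"grip":0},{"linear":[0.75,0,0.8],"angular":[0,0,0],"grip":0},{"linear":[0,0,1],"angular":[0,0,0],"grip":0},{"linear":[0,0,1],"angular":[0,0,0],"grip":0},{"linear":[0,0,0],"angular":[0,0,0],"grip":0}]' >/dev/null
python3 -m creep '[{"linear":[0,0,0],"angular":[0,0,0],"grip":0}]' >/dev/null
python3 - <<'E'
from h import *
st()
im=read_camera("wrist"); cv2.imwrite("pics/wrist3.png",im[:,:,::-1])
P=np.array([[-112,45,133],[-50,45,42]])/1e3
print(proj(jw(P,J0),"wrist").round().tolist())
for n in ("handle_tip","clamp"): print(n,[(np.round(d["box"]).tolist(),round(d["p"],2)) for d in find_in(n,"wrist")[:2]])
E
```

```text
t 10.20 jig xy [-174.8   43.2  171.4] yaw err -0.20000000000000284 Tz [-0.003 -0.    -1.   ] F jig [0.2 0.1 0.5] grip 0.001
[[416.0, 281.0], [447.0, 219.0]]
handle_tip [([398.0, 215.0, 162.0, 68.0], 0.85)]
clamp [([399.0, 213.0, 161.0, 72.0], 0.64)]
```

View pics/wrist3.png

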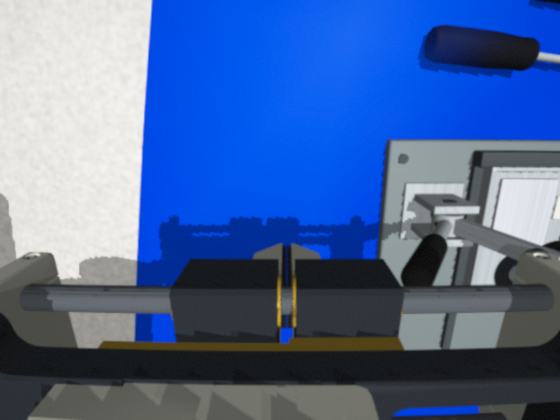

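Wrist view: the handle tip at about (418,280) is level with the closed fingers and clear to their right, as predicted. I'll push toward jig +x.

```bash
python3 -m creep '[{"linear":[0,0.5,0],"angular":[0,0,0],"grip":0},{"linear":[0.02,0.4,0],"angular":[0,0,0],"grip":0},{"linear":[0,0.3,0],"angular":[0,0,0],"grip":0},{"linear":[0,0.3,0],"angular":[0,0,0],"grip":0},{"linear":[0,0.3,0],"angular":[0,0,0],"grip":0}]' >/dev/null
python3 -c "from h import *;st()"
python3 -m creep '[{"linear":[0,0.3,0],"angular":[0,0,0],"grip":0},{"linear":[0,0.3,0],"angular":[0,0,0],"grip":0},{"linear":[0,0.3,0],"angular":[0,0,0],"grip":0},{"linear":[0,0.3,0],"angular":[0,0,0],"grip":0}]' >/dev/null
python3 -c "from h import *;st()"
```

```text
t 10.77 jig xy [-130.3   43.2  172.5] yaw err -0.21999999999999886 Tz [-0.002 -0.    -1.   ] F jig [-10.1   0.5   7.4] grip -0.0
t 11.10 jig xy [-99.7  43.1 172.2] yaw err -0.21999999999999886 Tz [-0.001 -0.    -1.   ] F jig [-1.9 -0.1  1.7] grip 0.0
```

```bash
python3 -m creep '[{"linear":[0,0.3,0],"angular":[0,0,0],"grip":0},{"linear":[0,0.3,0],"angular":[0,0,0],"grip":0},{"linear":[0,0.3,0],"angular":[0,0,0],"grip":0},{"linear":[0,0.3,0],"angular":[0,0,0],"grip":0}]' >/dev/null
python3 -c "from h import *;st()"
python3 -m creep '[{"linear":[0,0.3,0],"angular":[0,0,0],"grip":0},{"linear":[0,0.3,0],"angular":[0,0,0],"grip":0},{"linear":[0,0.3,0],"angular":[0,0,0],"grip":0},{"linear":[0,0,0],"angular":[0,0,0],"grip":0}]' >/dev/null
python3 -c "from h import *;st()"
```

```text
t 11.43 jig xy [-68.9  43.  171.9] yaw err -0.21999999999999886 Tz [ 0.001  0.    -1.   ] F jig [-0.1 -1.1  0.1] grip 0.001
t 11.77 jig xy [-45.9  42.8 171.9] yaw err -0.21999999999999886 Tz [ 0.001  0.    -1.   ] F jig [-0.4 -0.5  0.7] grip 0.001
```

Force is gone, so it has probably snapped. Now back off to -x, rise, and check.

```bash
python3 -m creep '[{"linear":[0,-0.8,0],"angular":[0,0,0],"grip":0},{"linear":[0,-0.9,0],"angular":[0,0,0],"grip":0},{"linear":[0,-0.9,-0.8],"angular":[0,0,0],"grip":0},{"linear":[0,-0.9,-1],"angular":[0,0,0],"grip":0},{"linear":[-1,-0.9,-1],"angular":[0,0,0],"grip":0},{"linear":[-1,-0.9,-1],"angular":[0,0,0],"grip":0},{"linear":[-1,0,0],"angular":[0,0,0],"grip":0},{"linear":[-1,0,0],"angular":[0,0,0],"grip":0}]' >/dev/null
python3 -m creep '[{"linear":[-1,0,0],"angular":[0,0,0],"grip":0},{"linear":[0,0,0],"angular":[0,0,0],"grip":0},{"linear":[0,0,0],"angular":[0,0,0],"grip":0}]' >/dev/null
python3 - <<'E'
from h import *
st()
a=[]
for c,(x0,y0,x1,y1),S in(("top",(160,140,360,310),2),("scene",(190,140,420,320),3.4)):
    im=read_camera(c)[:,:,::-1]; cv2.imwrite(f"pics/{c}4.png",im); a.append(cv2.resize(im[y0:y1,x0:x1],(395,330),interpolation=2))
    for n in ("bottle","screwdriver","dish","frame"): print(c,n,[(np.round(d["box"]).tolist(),round(d["p"],2)) for d in find_in(n,c)[:1]])
    print(proj(jw(np.array([[12,45,133],[20,45,24]])/1e3,J0),c).round().tolist())
cv2.imwrite("pics/end.png",np.hstack(a))
E
```

```text
t 12.68 jig xy [-180.4  -82.   266.7] yaw err -0.35999999999999943 Tz [-0.  0. -1.] F jig [-0.5  0.7 -0.3] grip 0.001
top bottle [([215.0, 145.0, 27.0, 32.0], 0.9)]
top screwdriver [([178.0, 216.0, 14.0, 59.0], 0.66)]
top dish []
top frame [([219.0, 191.0, 68.0, 48.0], 0.84)]
[[235.0, 216.0], [240.0, 222.0]]
scene bottle [([366.0, 269.0, 31.0, 44.0], 0.64)]
scene screwdriver [([371.0, 188.0, 40.0, 61.0], 0.61)]
scene dish [([197.0, 197.0, 30.0, 27.0], 0.89)]
scene frame [([287.0, 221.0, 77.0, 62.0], 0.56)]
[[341.0, 201.0], [337.0, 238.0]]
```

View pics/end.png

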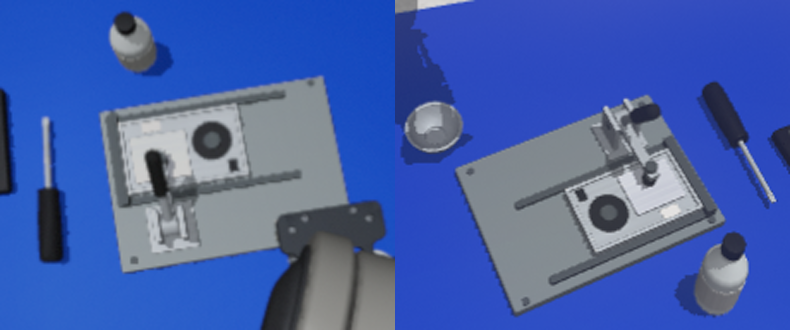

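The end pictures show the handle leaning to +x and the foot on the frame at scene (338,237), against a predicted (337,238). The frame is flush with the stop and the bystanders haven't moved.

```bash
python3 -c "from workcell import r; print(r.hand_in())"
```

```text
the job is handed in; nothing more can be done
None
```

The frame is fully home against the stop, the clamp has snapped shut with its foot on the frame, the bystanders look unmoved in the final pictures, and the job was handed in at about 13 s; the hand-in returned no verdict.

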